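# Slide the drilling carriage home with its lock held down

### The job

Bring the sleeve up to the drill: press down the ribbed black lock pad on the carriage of the drilling fixture with your fingertips, keep it down while you push the carriage along its rails all the way against the end stop, then let the pad come up so the carriage is locked there, and move clear. Do not let the pad up on the way and do not touch or lift the steel sleeve standing in the carriage; leave the bin, the ring and the file alone.

Things in the scene. Friction and masses are not known exactly. Their poses are not given: they have to be found in the camera images.
- fixture: Drilling fixture bolted to the bench: dark steel base plate 480 x 130 x 12 mm, two steel guide rails, an end stop and a small fixed green drill spindle at one end. Origin on the bench under the plate (plate runs from x = -215 to +265 mm, y = +-65 mm). Its +x axis is the direction the carriage travels, towards the drill; z up. The spindle is 50 mm across with its top 108 mm above the bench, from x = 160 to 260 mm; chuck and bit reach back to x = 88 mm at 83 mm height.
- carriage (a joint): Aluminium carriage's place along the rails, in m: 0 at the rear end, 0.150 against the end stop (its limit). It is 150 mm long and 110 mm wide. The rear part is a low deck, top 44 mm above the bench, with the lock pad; the front part is a block 90 mm long, top 70 mm above the bench, with the sleeve in its bore. Carriage about 0.9 kg, about 2 N of rail friction when unlocked; while the pad is up it is clamped and will not slide (the clamp holds about 30 N).
- lock_pad (a joint): How far the lock pad is pressed down, in m: 0 up (locked), 0.008 fully down. A spring pushes it up with about 8 N at the top and 10 N fully down. From about 3 mm down the carriage is free (press it 4 mm or more); let go, it comes up by itself and locks the carriage wherever it stands.
- pad_top (a point): Centre of the top face of the lock pad, a ribbed black pad 44 mm (along travel, fixture x) by 50 mm (across), top 58 mm above the bench when up; moves with carriage and pad; axes as the fixture's. A fingertip on it can push forward against the wall that begins 24 mm ahead of this point.
- wall (a point): Point on the upright rear face of the carriage's front block, the wall just ahead of the pad, 60 mm above the bench, mid-width. The wall is 110 mm wide and rises to 70 mm above the bench, 12 mm above the pad when it is up; it faces back along fixture -x and is what the finger pushes on.
- nest (a point): Centre of the floor of the 56 mm bore in the carriage's front block, 46 mm above the bench; the sleeve stands on it, 45 mm ahead of the wall. Moves with the carriage.
- sleeve: Steel sleeve, 52 mm outside, 48 mm tall, 0.2 kg, standing free to lift in the bore; its origin is the centre of its underside, its top is 94 mm above the bench.
- end_stop (a point): Centre of the rubber-buffered face of the end stop, 50 mm above the bench, where the front of the carriage comes to rest; then the wall is 90 mm and the pad's centre 114 mm behind this point along the fixture's x.
- bin: Red open parts bin with drill bits, 100 x 160 x 55 mm tall, origin at the centre of its underside. Bystander, beyond the fixture.
- ring: Flat aluminium ring, 120 mm outside, 8 mm thick, origin at the centre of its underside. Bystander, on the robot's side of the fixture.
- file: Hand file with wooden handle, 250 mm long, 20 mm thick, lying; origin under its middle. Bystander, beyond the fixture.

How it is judged:
By the outcome, as a careful person would: the job done as asked, in the order asked, and still so for the second after the job is handed in, with the robot touching nothing.
It also fails if it takes over 38 s, if anything falls off the work surface, if the arm or the gripper's body presses on something with over 40 N, if the wrist force passes 120 N, or if a joint passes its speed limit or range.

### The arm

A 6-joint arm with a two-finger parallel gripper is mounted at the origin on the work surface. World frame = base frame: x ahead of the robot, y to its left, z up, the work surface at z = 0. Lengths are in m, angles in degrees, forces in N, time in s.
With the tool pointing down it reaches from about 0.375 to 0.9 m from the base axis. Payload 3.1 kg.
Tool frame: the origin (TCP) lies at the very end of the fingers, on their centre line; the grasp point (between the pads) lies bot.hold_point_z behind it (bot.hold_point_z is the distance from the TCP to the grasp point, in m); z points along the fingers, y is the line along which they close (so a half turn about z gives the same grasp; the last joint's range is limited). The gripper opens to 87 mm and grips with 3 to 60 N. Pads are 19 mm wide; open, the fingers measure 117 mm over their backs; the gripper's body (75 mm by 190 mm) begins 51 mm behind the grasp point.
Start: joints at [53.256, 30.224, 82.088, -0, 67.689, -10.227], TCP at [0.279, 0.559, 0.223] pointing down, gripper open.
Joint ranges: [-176.69, 176.69], [-43.24, 126.21], [12.49, 139.97], [-82, 262], [0, 151.66], [-163.58, 163.58]. Speed limits (degrees/s): [159.86, 159.86, 180, 180, 180, 180].

### API

Orientations are given as a 3x3 rotation matrix whose columns are the frame's x, y, z axes.
In Python, from rig import bot gives the robot as it stands.
- The arm moves only by the tool apply_moves, never from a script. Its argument "plan" is one flat list of numbers, 4 for each row, row after row: the shift along the world's x, y, z normalised to -1 to 1, where 1 is 0.05 m, then the turn about the world's z normalised to -1 to 1, where 1 is 10 degrees. A call has 1 to 12 rows; each row shifts and turns the commanded pose from where the row before left it; what a row does not reach is not made up. A row lasts 1/8 s, in which the tool goes at most 62.5 mm and 10.7 degrees, less where a joint would pass 70% of its speed; a pose out of reach is approached as far as the arm can. A call with a number of a shift or a turn outside -1 to 1 is refused whole. A call with a gripper value outside its range is refused whole. "grip" is the closure, from -1 (fully open) to 1 (shut), so that 0 is half open, set as the call begins (left out, the last holds). The fingers move at their own pace and stop on an object; the grip force is fixed at half the most. Time passes only in rows, so rows that do not move let the fingers close. It gives the time, the measured TCP pose, the force, the opening and the grip force at its end, in the units of the state.
- bot.read_state(): the state, without advancing time (a new reading comes with each control period).
- bot.capture(name): name is "side" or "top" or "wrist"; returns (picture, depth): 480x640x3 uint8, red, green, blue; 480x640 float32, m along the optical axis (not along the pixel's ray), 0 where there is no reading.
- bot.camera_info(name): a dict with "vertical_fov" (degrees; the focal length in pixels is half the picture's height over the tangent of half this angle, whatever the lens; pixels are square), "cx", "cy" (the principal point, pixels), "rvec" (rotation vector, rad) and "tvec" (3), from world to camera coordinates, as OpenCV has them; the wrist camera has in their place "mount" (4x4, takes a point from camera to tool coordinates, whose origin is the TCP and whose axes are the flange's). Camera axes: x right, y down, z forward; pixel columns grow to the right and rows downward; lengths in m; the calibration is good to about 2 mm. A picture is of the moment at which its call begins: read the wrist's pose just before it. camera_info takes no time and is no camera call.
- bot.hand_in(): hands the job in; it is judged then, once.
Trained networks look in the newest picture that a camera, given by its name, has taken for a name from the list of things; names that differ only in an ending like _2 or _b are one class to them, and where a whole thing is asked for, a point or a joint stands for the part that bears it (a point fixed in the world has none). Each returns a list of dicts, best first, with "p" (0 to 1); they miss things now and then, are a little off and sometimes report something else, mostly with a low value. They report only what shows in the picture. A call takes as long as a camera call.
- bot.outline_of(camera, target): "mask" (480x640 bool, what is visible of it) and "xy" ([column, row] as shares, 0 to 1, of the picture: columns of its width, rows of its height, amid what is visible of it).
- bot.pinpoint(camera, target): "xy" ([column, row] as shares, 0 to 1, of the picture: columns of its width, rows of its height: a listed point, or the origin of a listed thing).
The state is a dict: "time_s": time; "joint_positions": joint angles; "qvel": joint speeds; "tau": joint torques, N m; "position": TCP position; "tcp_rot": TCP orientation; "force": force on the tool from outside, world axes, zero at the start; "moment": the same for the moment, N m; "opening": opening from 0.0 (shut) to 1.0 (fully open); "grasp_force": force on a finger pad.
Only numpy, scipy, OpenCV 4.12 (cv2) and the standard library are available. Lean on these libraries where they do the work, as an engineer would, in place of code of your own. Each camera call takes 0.05 s, during which the arm holds its last target. There are 200 camera calls.

## Working session

There is one attempt and no reset: what is moved stays moved. The work goes in short steps, Python scripts to look and compute and a tool call to move; the robot and the scene stay as the last step left them, time stands still between calls to the robot, and variables do not carry over. Pictures are saved under pics/ and viewed, at most 10 in all, crops included, and the job is handed in when it is done.

Besides the shell and the picture viewer there is one more tool, called after "Request:" by a JSON object that holds its "op" and its "data", one argument or row to a line. apply_moves: Moves the arm, as the interface text tells. Its arguments: {"type":"object","properties":{"plan":{"type":"array","items":{"type":"number"}},"grip":{"type":"number"}},"required":["plan"]}

```bash
mkdir -p pics; cat > h.py <<'E'
import numpy as np, cv2
from rig import bot
def cam(n):
    i=bot.camera_info(n); f=240/np.tan(np.radians(i["vertical_fov"])/2)
    R=cv2.Rodrigues(np.array(i["rvec"],float))[0]; return f,i["cx"],i["cy"],R,np.array(i["tvec"],float)
def ray_z(n,xy,z):
    f,cx,cy,R,t=cam(n); u,v=xy[0]*640,xy[1]*480
    d=R.T@np.array([(u-cx)/f,(v-cy)/f,1]); o=-R.T@t
    return o+d*(z-o[2])/d[2]
def cloud(n,dep):
    f,cx,cy,R,t=cam(n); v,u=np.mgrid[:480,:640]
    P=np.stack([(u-cx)/f*dep,(v-cy)/f*dep,dep],-1)
    return (P-t)@R
E
python3 - <<'E'
from h import *
for n in("top","side"):
    im,d=bot.capture(n); cv2.imwrite(f"pics/{n}0.png",im[...,::-1]); np.save(f"{n}_d.npy",d)
    for t,z in [("fixture",0),("pad_top",.058),("wall",.06),("nest",.046),("sleeve",.046),("end_stop",.05),("bin",0),("ring",0),("file",0)]:
        for r in bot.pinpoint(n,t)[:1]: print(n,t,round(r["p"],2),np.round(np.array(r["xy"])*[640,480]),ray_z(n,r["xy"],z).round(4))
s=bot.read_state();print(s["time_s"],s["position"],s["tcp_rot"],s["opening"],bot.hold_point_z)
E
```

```text
top fixture 0.74 [301. 257.] [0.5327 0.1117 0.    ]
top pad_top 0.68 [354. 245.] [0.5585 0.0138 0.058 ]
top wall 0.92 [344. 247.] [0.5546 0.0326 0.06  ]
top nest 0.69 [317. 252.] [0.5434 0.0808 0.046 ]
top end_stop 0.68 [246. 272.] [0.5043 0.2073 0.05  ]
top bin 0.7 [344. 156.] [0.7283 0.0363 0.    ]
top ring 0.71 [205. 210.] [0.6184 0.3001 0.    ]
top file 0.66 [202. 208.] [0.6217 0.3044 0.    ]
side fixture 0.6 [285. 274.] [0.5289 0.1041 0.    ]
side pad_top 0.81 [333. 286.] [0.5623 0.009  0.058 ]
side wall 0.76 [321. 271.] [0.5575 0.0386 0.06  ]
side nest 0.89 [298. 264.] [0.5395 0.0763 0.046 ]
side sleeve 0.75 [302. 265.] [0.5438 0.0721 0.046 ]
side end_stop 0.57 [246. 216.] [0.5074 0.2045 0.05  ]
side bin 0.59 [415. 262.] [0.727  0.0334 0.    ]
side file 0.64 [289. 184.] [0.6265 0.3021 0.    ]
1.0 [0.27898076 0.5592612  0.22255591] [[-8.94838711e-01  4.46389607e-01  2.17040970e-05]
 [ 4.46389608e-01  8.94838710e-01  2.71131407e-05]
 [-7.31864198e-06  3.39503712e-05 -9.99999999e-01]] 1.0043015243213569 0.0187
```

View pics/top0.png

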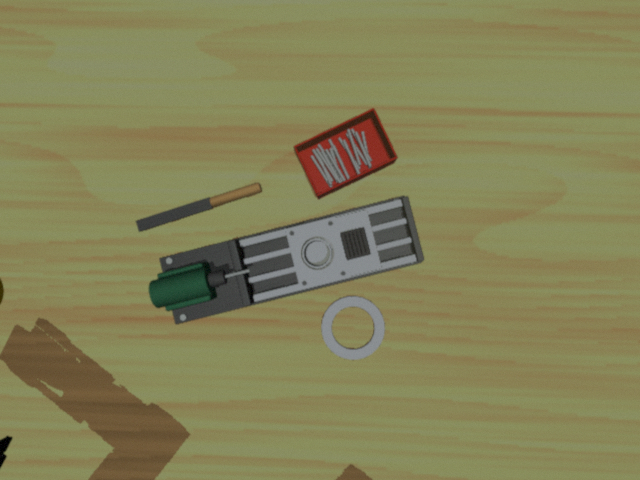

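View pics/side0.png

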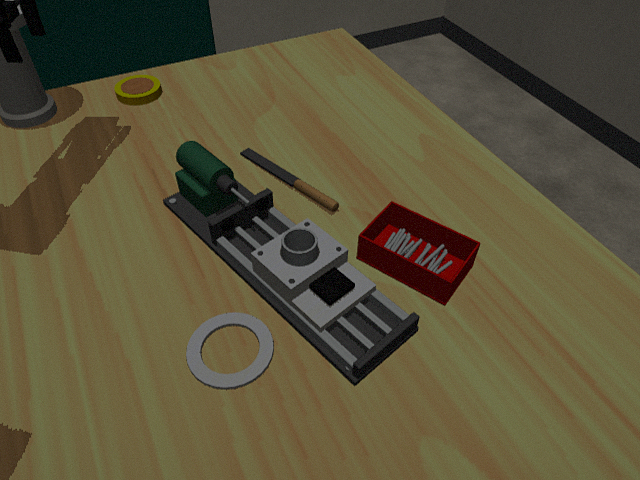

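The top view shows the pad at pixel (354,243), the sleeve at (317,252) and the stop near (240,272). Travel runs to image left, with the ring below and the bin and file above. Next I refine the axis and the heights from depth.

```bash
python3 - <<'E'
from h import *
d=np.load("top_d.npy"); P=cloud("top",d)
m=bot.outline_of("top","fixture"); 
print([ (r["p"],r["mask"].sum()) for r in m])
near=(np.hypot(P[...,0]-.535,P[...,1]-.08)<.15)
def rect(mk,name):
    mk=cv2.morphologyEx(mk.astype(np.uint8),cv2.MORPH_OPEN,np.ones((3,3)))
    n,l,s,c=cv2.connectedComponentsWithStats(mk); k=1+s[1:,4].argmax(); q=P[l==k]
    r=cv2.minAreaRect((q[:,:2]*1000).astype(np.float32)); print(name,len(q),r,q[:,2].mean()); 
rect(near&(abs(P[...,2]-.07)<.005),"block")
rect(near&(abs(P[...,2]-.058)<.004),"pad")
rect(near&(abs(P[...,2]-.044)<.004),"deck")
rect((P[...,2]>.006)&(np.hypot(P[...,0]-.53,P[...,1]-.1)<.27)&(P[...,2]<.12)&(P[...,0]<.66),"all")
for cnm in("top","side"):
  for t in("lock_pad","sleeve"):
    for r in bot.outline_of(cnm,t)[:1]:
        ys,xs=np.nonzero(r["mask"]); print(cnm,t,r["p"],len(xs),ray_z(cnm,r["xy"],.058 if t=="lock_pad" else .094))
E
```

```text
[(0.97, np.int64(18304))]
block 2380 ((542.1015625, 79.7344741821289), (110.08538818359375, 89.96184539794922), 15.789719581604004) 0.07003695779095898
pad 695 ((560.8273315429688, 13.282171249389648), (50.00654983520508, 43.93346405029297), 15.598226547241211) 0.05838791353319736
deck 1253 ((562.5361938476562, 7.286708831787109), (109.59015655517578, 59.535213470458984), 15.536648750305176) 0.04409359437811656
all 18043 ((527.29052734375, 132.0204315185547), (130.32257080078125, 474.54071044921875), 15.774290084838867) 0.04268080034334503
top lock_pad 0.87 619 [0.56151583 0.01170703 0.058     ]
top sleeve 0.53 185 [0.53054195 0.0991234  0.094     ]
side lock_pad 0.6 967 [0.5600915  0.00732286 0.058     ]
side sleeve 0.67 7804 [0.53046854 0.01179424 0.094     ]
```

Request:
{"op": "apply_moves", "data": {
  "grip": 1,
  "plan": [0.466,-0.897,0,-0.398,0.466,-0.897,0,-0.398,0.466,-0.897,0,-0.398,0.466,-0.897,0,-0.398,0.466,-0.897,0,-0.398,0.466,-0.897,0,-0.398,0.466,-0.897,0,-0.398,0.466,-0.897,0,-0.398,0.466,-0.897,0,-0.398,0.466,-0.897,0,-0.398,0.466,-0.897,0,-0.398,0.466,-0.897,0,-0.398]
}}

```text
time_s: 2.75
position: [0.5594, 0.0195, 0.2227]
tcp_rot: [[-0.269, 0.963, 0.001], [0.963, 0.269, 0.0], [-0.0, 0.001, -1.0]]
force: [-0.0, -0.2, -0.2]
opening: 0.004
grasp_force: 0.0
```

Request:
{"op": "apply_moves", "data": {
  "plan": [0,0,-0.6,0,0,0,-0.8,0,0,0,-0.8,0,0,0,-0.5,0,0,0,-0.2,0,0,0,0,0,0,0,0,0]
}}

```text
time_s: 3.62
position: [0.5596, 0.021, 0.0787]
tcp_rot: [[-0.271, 0.963, 0.002], [0.963, 0.271, -0.0], [-0.001, 0.002, -1.0]]
force: [-0.5, -0.2, -0.1]
opening: 0.01
grasp_force: 0.0
```

```bash
python3 - <<'E'
from h import *
s=bot.read_state();print(s["position"],s["force"])
im,d=bot.capture("side"); cv2.imwrite("pics/s1.png",cv2.resize(im[200:340,220:420],(800,560))[...,::-1])
E
```

```text
[0.55957327 0.02096813 0.07866056] [-0.50544998 -0.17393474 -0.12969895]
```

View pics/s1.png

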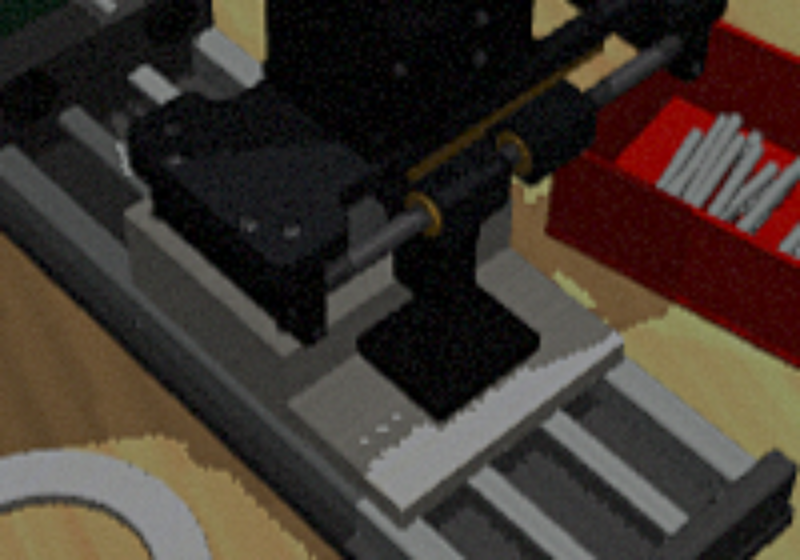

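The fingers are above the pad, just behind the wall. Pressing down next.

Request:
{"op": "apply_moves", "data": {
  "plan": [0,0,-0.2,0,0,0,-0.15,0,0,0,-0.1,0,0,0,-0.09,0,0,0,0,0,0,0,0,0]
}}

```text
time_s: 4.42
position: [0.5584, 0.0211, 0.0513]
tcp_rot: [[-0.271, 0.963, -0.0], [0.963, 0.271, -0.0], [0.0, -0.0, -1.0]]
force: [-2.0, 1.0, 9.7]
opening: 0.005
grasp_force: 4.5
```

Request:
{"op": "apply_moves", "data": {
  "plan": [-0.016,0.058,0,0,-0.016,0.058,0,0,-0.016,0.058,0,0,-0.016,0.058,0,0,-0.027,0.096,0,0,-0.027,0.096,0,0,-0.027,0.096,0,0,-0.027,0.096,0,0,-0.027,0.096,0,0,-0.027,0.096,0,0]
}}

```text
time_s: 5.68
position: [0.5473, 0.0608, 0.0514]
tcp_rot: [[-0.272, 0.962, 0.0], [0.962, 0.272, -0.001], [-0.001, -0.0, -1.0]]
force: [-1.7, -3.8, 10.0]
opening: 0.003
grasp_force: 4.5
```

Request:
{"op": "apply_moves", "data": {
  "plan": [-0.027,0.096,0,0,-0.027,0.096,0,0,-0.027,0.096,0,0,-0.027,0.096,0,0,-0.027,0.096,0,0,-0.027,0.096,0,0,-0.027,0.096,0,0,-0.027,0.096,0,0,-0.016,0.058,0,0]
}}

```text
time_s: 6.8
position: [0.5355, 0.1023, 0.0514]
tcp_rot: [[-0.272, 0.962, -0.0], [0.962, 0.272, -0.001], [-0.001, -0.0, -1.0]]
force: [-2.7, -2.5, 9.2]
opening: 0.005
grasp_force: 4.5
```

Now the last stretch, slowly until the force rises.

Request:
{"op": "apply_moves", "data": {
  "plan": [-0.011,0.038,0,0,-0.011,0.038,0,0,-0.011,0.038,0,0,-0.011,0.038,0,0,0,0,0,0]
}}

```text
time_s: 7.42
position: [0.5352, 0.109, 0.0518]
tcp_rot: [[-0.272, 0.962, 0.004], [0.962, 0.272, -0.002], [-0.003, 0.003, -1.0]]
force: [0.2, -6.2, 8.1]
opening: 0.004
grasp_force: 4.7
```

Request:
{"op": "apply_moves", "data": {
  "plan": [-0.011,0.038,0,0,-0.011,0.038,0,0,0,0,0,0]
}}

```text
time_s: 7.8
position: [0.5352, 0.1092, 0.0518]
tcp_rot: [[-0.275, 0.961, 0.005], [0.961, 0.275, -0.008], [-0.009, 0.003, -1.0]]
force: [1.0, -19.3, 8.2]
opening: 0.005
grasp_force: 12.1
```

It is hard against the stop (no more motion, 19 N). I lift straight up while still pushing lightly so it locks there, then back off and rise.

Request:
{"op": "apply_moves", "data": {
  "plan": [0.006,-0.02,0,0,0,0,0.08,0,0,0,0.08,0,0,0,0.03,0,0,0,0,0]
}}

```text
time_s: 8.43
position: [0.5352, 0.1092, 0.0594]
tcp_rot: [[-0.274, 0.962, 0.004], [0.962, 0.274, -0.006], [-0.007, 0.002, -1.0]]
force: [3.9, -13.1, -4.4]
opening: 0.005
grasp_force: 7.0
```

Request:
{"op": "apply_moves", "data": {
  "plan": [0.04,-0.15,0,0,0,0,0.1,0,0,0,0.5,0,0,0,0.8,0,0,0,0.8,0,0,0,0.8,0,0.4,-0.8,0.2,0,0.4,-0.8,0,0,0,-0.8,0,0,0,-0.8,0,0,0,0,0,0]
}}

```text
time_s: 9.8
position: [0.5747, -0.0562, 0.2202]
tcp_rot: [[-0.268, 0.963, 0.0], [0.963, 0.268, -0.0], [-0.0, 0.0, -1.0]]
force: [0.8, 0.6, 0.4]
opening: 0.006
grasp_force: 0.0
```

```bash
python3 - <<'E'
from h import *
s=bot.read_state();print(s["time_s"],s["position"],s["force"])
im,d=bot.capture("top"); cv2.imwrite("pics/t2.png",im[...,::-1]); P=cloud("top",d)
near=(np.hypot(P[...,0]-.52,P[...,1]-.15)<.16)
for z,w in((.07,.005),(.058,.004)):
    mk=cv2.morphologyEx((near&(abs(P[...,2]-z)<w)).astype(np.uint8),cv2.MORPH_OPEN,np.ones((3,3)))
    n,l,st,c=cv2.connectedComponentsWithStats(mk)
    q=P[l==1+st[1:,4].argmax()]; print(z,len(q),cv2.minAreaRect((q[:,:2]*1000).astype(np.float32)),q[:,2].mean())
for r in bot.pinpoint("top","end_stop")[:1]: print(ray_z("top",r["xy"],.05))
im,d=bot.capture("side"); cv2.imwrite("pics/s2.png",im[...,::-1])
E
```

```text
9.8 [ 0.57470609 -0.05624576  0.2202434 ] [0.78725679 0.59083006 0.41657435]
0.07 2325 ((518.3917236328125, 163.4041748046875), (109.96073150634766, 90.31511688232422), 15.784164428710938) 0.07003027458595253
0.058 681 ((537.2759399414062, 97.04386138916016), (49.78173828125, 43.7347297668457), 15.641242027282715) 0.05837644950049874
[0.50864526 0.20649834 0.05      ]
```

View pics/s2.png

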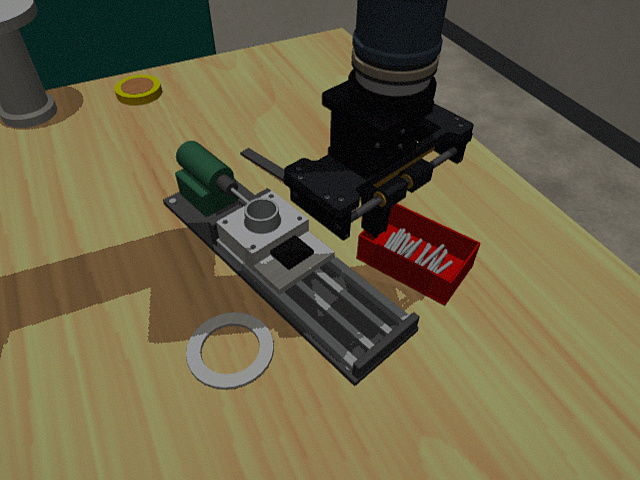

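View pics/t2.png

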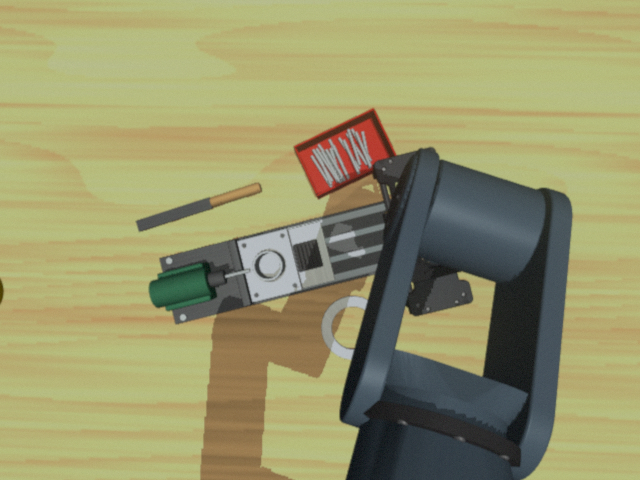

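In both views the carriage is flush against the stop: block at (268,265) in the top view, its front matching the stop face to about 2 mm. The pad is back up at 58 mm, the sleeve is still standing, and the arm is clear.

```bash
python3 -c "
from rig import bot
print(bot.hand_in())"
```

```text
the job is handed in; nothing more can be done
None
```

The carriage is against the end stop with the pad up and locked, the sleeve is still standing, the bin, ring and file were left alone, and the arm is clear; the job is handed in at about 10 s.

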